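Square the long bar up against the bench fence

ROBOT

A 7-joint arm with a two-finger parallel gripper is mounted at the origin on the work surface. World frame = base frame: x ahead of the robot, y to its left, z up, the work surface at z = 0. Lengths are in mm, angles in rad, forces in N, time in s.
With the tool pointing down it reaches from about 425 to 1025 mm from the base axis. Payload 9.4 kg.
Tool frame: the origin (TCP) lies on the centre line of the jaws, within the pads' length; the fingertips stand manip.tcp_to_tips ahead of it and the grasp point (between the pads) lies 3 mm ahead of it (manip.tcp_to_tips is the distance from the TCP to the fingertips, in mm); y points along the fingers, x is the direction in which the jaws open and shut, and the axes are right-handed (so a half turn about y gives the same grasp; the last joint's range is limited). The gripper opens to 93 mm and grips with 3 to 60 N. Pads are 15 mm wide; open, the fingers measure 128 mm over their backs; the gripper's body (75 mm by 188 mm) begins 65 mm behind the grasp point.
Start: joints at [-1.253, 0.599, -0.003, 1.599, 0.002, 0.943, -0.08], TCP at [278.856, 669.226, 240.618] pointing down, gripper open.
Joint ranges: [-2.57, 2.57], [-0.35, 1.97], [-1.29, 1.29], [0.11, 2.56], [-1.05, 4.19], [0.11, 1.86], [-2.63, 2.63]. Speed limits (rad/s): [2.22, 2.22, 3.01, 3.01, 3.14, 3.14, 3.14].

INTERFACE

Orientations are given as a 3x3 rotation matrix whose columns are the frame's x, y, z axes.
In Python, from station import manip gives the robot as it stands.
- The arm moves only by the shell command python3 -m inch 'ROWS' [FORCE]. ROWS is JSON, a list of rows, each an object of numbers: "grip": the closure, from 0 (fully open) to 1 (shut); "tx", "ty", "tz": the shift along the tool's x, y, z in mm; "turn": the turn about the tool's y in rad. In form: [{"grip": .., "tx": .., "ty": .., "tz": .., "turn": ..}, ...]. A call has 1 to 8 rows; each row shifts and turns the commanded pose from where the row before left it, along the tool's axes as they then stand; what a row does not reach is not made up. A row lasts 1/10 s, in which the tool goes at most 50 mm and 8.59 degrees, less where a joint would pass 70% of its speed; a pose out of reach is approached as far as the arm can. A call with a gripper value outside its range is refused whole. The fingers move at their own pace and stop on an object; FORCE is the grip in N (left out, the last holds). Time passes only in rows, so rows that do not move let the fingers close. It gives the time, the measured TCP pose, the force and the opening at its end, in the units of the state.
- manip.get_obs(): the state, without advancing time (a new reading comes with each control period).
- manip.camera(name): name is "scene" or "top" or "wrist"; returns a dict with "color" (420x560x3 uint8, red, green, blue), "fx", "fy", "cx", "cy" (pixels), "dist_coeffs" ([k1, k2, p1, p2, k3] as OpenCV has them; the pictures are not rectified), "extrinsics" (4x4, takes a point from world to camera coordinates). Camera axes: x right, y up, looking along -z (the intrinsics and any distortion apply to the point x, -y, -z); pixel columns grow to the right and rows downward; lengths in mm; the calibration is good to about 2 mm. A picture is of the moment at which its call begins. There is no depth.
- manip.close_job(): hands the job in, once; it reports no verdict.
Trained networks look in a picture, given as the dict that the camera call returned (one of the last four; its "shot" number tells which), for a name from the list of things; names that differ only in an ending like _2 or _b are one class to them, and where a whole thing is asked for, a point or a joint stands for the part that bears it (a point fixed in the world has none). Each returns a list of dicts, best first, with "score" (0 to 1); they miss things now and then, are a little off and sometimes report something else, mostly with a low value. They report only what shows in the picture. A call takes as long as a camera call.
- manip.find_in(name, picture): "rect" ([centre column, centre row, width, height] in pixels, round what is visible of it).
The state is a dict: "time_s": time; "joint_positions": joint angles; "dq": joint speeds; "tau": joint torques, N m; "tool_pos": TCP position; "tool_rot": TCP orientation; "ft_force": force on the tool from outside, world axes, zero at the start; "torque": the same for the moment, N m; "width": opening from 0.0 (shut) to 1.0 (fully open).
Only numpy, scipy, OpenCV 4.12 (cv2) and the standard library are available. Lean on these libraries where they do the work, as an engineer would, in place of code of your own. Each camera call takes 0.05 s, during which the arm holds its last target.

TASK

Push the long aluminium bar across the bench, pushing near one end or the other as needed, until it lies parallel and close against the upright face of the dark steel angle fence, with its whole length alongside the fence. Slide it, do not lift it off the bench; leave the short offcut of the same stock where it lies.

Things in the scene. Friction and masses are not known exactly. Their poses are not given: they have to be found in the camera images.
- bar_mid (a point): Centre (half-way up, 10 mm over the bench) of the long loose aluminium flat bar lying flat: 280 mm long, 40 mm wide, 20 mm high, about 0.6 kg. Its y axis runs along its length, x across its width, z up. It starts on the robot's side of the fence, askew to it by up to 20 degrees either way.
- fence: Fixed dark steel angle, 400 mm long, bolted to the bench, place and angle vary. Origin: bench height, middle of the upright face the bar must meet. y axis runs along the fence, x points away from the robot, square to that face. Upright leg 25 mm high, 5 mm thick; foot with 3 bolts on the far side, to 45 mm behind the face. Bar is flush with its centre at x = -20 mm of this frame.
- offcut_mid (a point): Centre (half-way up) of the short offcut of the same bar stock, 130 mm long, 40 mm wide, 20 mm high, lying loose off to the left or the right of the long bar: not to be moved. Its y axis runs along its length.

How it is judged (in metres and radians):
At the end, for the whole second after the job is handed in: The long bar lies flat on the bench before the fence, its centre within 12 mm of flush against the upright face, parallel to the fence within 10 degrees, its middle within 70 mm of the fence's middle along the fence; the offcut is within 30 mm of where it was (x of bar_mid in the frame of fence between -0.032 and -0.01 m and angle between the y axis of bar_mid and the y axis of fence, either way round below 0.175 rad and y of bar_mid in the frame of fence between -0.07 and 0.07 m and height (world z) of bar_mid below 0.016 m and angle between bar_mid's own z axis and vertical below 0.1 rad and distance of offcut_mid from where it was at the start of the episode below 0.03 m); the robot touches nothing.
It fails at once if the long bar is lifted off the bench (its centre more than 20 mm above its height when lying) (height (world z) of bar_mid above 0.03 m).
It fails at once if the short offcut is moved by more than 30 mm (distance of offcut_mid from where it was at the start of the episode above 0.03 m).
It also fails if it takes over 54 s, if anything falls off the work surface, if the arm or the gripper's body presses on something with over 40 N, if the wrist force passes 120 N, or if a joint passes its speed limit or range.

## Working session

There is one attempt and no reset: what is moved stays moved. The work goes in short steps, Python scripts to look and compute and a shell command to move; the robot and the scene stay as the last step left them, time stands still between calls to the robot, and variables do not carry over. Pictures are saved under pics/ and viewed, and the job is handed in when it is done.

```bash
ls; mkdir -p pics
python3 - <<'E'
from station import manip
import cv2,numpy as np
o=manip.get_obs();print({k:np.round(v,3).tolist() for k,v in o.items()}, manip.tcp_to_tips)
for n in ["top","scene"]:
    p=manip.camera(n);cv2.imwrite(f"pics/{n}0.png",p["color"][:,:,::-1])
    print(n,p["fx"],p["fy"],p["cx"],p["cy"],p["dist_coeffs"],np.round(p["extrinsics"],3).tolist())
    np.save(f"{n}0.npy",p,allow_pickle=True)
    for k in ["bar_mid","fence","offcut_mid"]: print(k,manip.find_in(k,p)[:3])
E
```

```text
pics
{'time_s': 0.0, 'joint_positions': [-1.253, 0.6, -0.003, 1.6, 0.002, 0.943, -0.08], 'dq': [-0.002, 0.0, 0.002, -0.001, -0.001, -0.0, -0.001], 'tau': [-0.0, -76.506, 1.497, -25.235, -0.053, 0.017, 0.0], 'tool_pos': [278.683, 668.814, 239.765], 'tool_rot': [[0.385, -0.0, -0.923], [0.923, -0.001, 0.385], [-0.002, -1.0, -0.0]], 'ft_force': [0.273, 0.261, 0.472], 'torque': [-0.002, 0.011, -0.008], 'width': 0.999} 22.0
top 419.4991649866939 419.4991649866939 277.32881137643454 207.7561121662499 [0.02935827 0.         0.         0.         0.        ] [[0.035, -0.999, -0.002, -5.956], [0.969, 0.034, 0.246, -564.554], [-0.246, -0.011, 0.969, -867.778], [0.0, 0.0, 0.0, 1.0]]
bar_mid [{'rect': [292.6, 220.5, 119.1, 52.4], 'score': 0.57}]
fence [{'rect': [279.1, 164.2, 167.0, 21.6], 'score': 0.77}]
offcut_mid [{'rect': [466.7, 263.8, 60.6, 28.1], 'score': 0.93}]
scene 410.0827705516047 410.0827705516047 282.9739939800741 210.8659971370953 [-0.09823134  0.          0.          0.          0.        ] [[0.14, 0.99, -0.013, -56.846], [-0.808, 0.122, 0.577, 411.106], [0.573, -0.07, 0.817, -1622.945], [0.0, 0.0, 0.0, 1.0]]
bar_mid [{'rect': [287.1, 221.9, 82.3, 46.5], 'score': 0.88}]
fence [{'rect': [300.4, 257.7, 130.5, 42.6], 'score': 0.92}]
offcut_mid [{'rect': [157.6, 215.9, 39.3, 15.8], 'score': 0.63}]
```

View pics/top0.png

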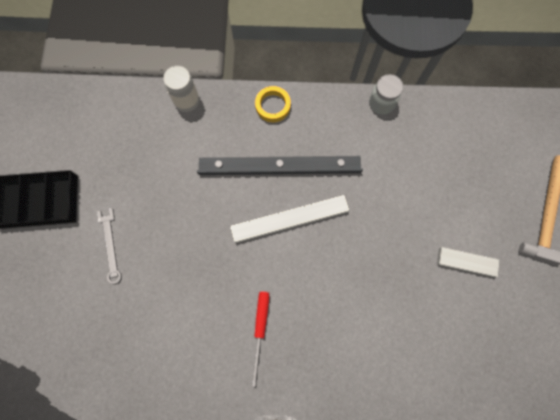

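View pics/scene0.png

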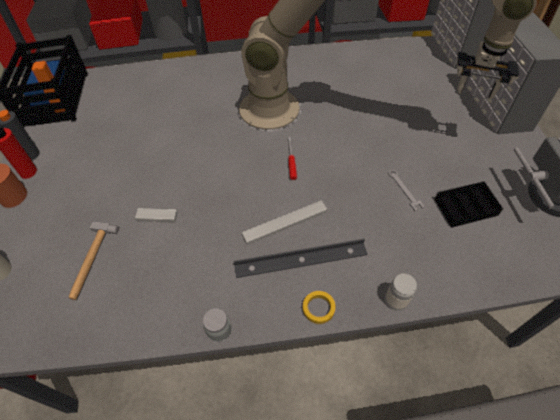

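The top view shows the fence at columns 199–361, row ~165. The bar runs askew from (233,233) to (348,205), and the offcut is at (469,262), well to the right (-y). Next I'll measure the corners.

```bash
cat > h.py <<'E'
import numpy as np,cv2
def proj(p,P):
    E=np.array(p["extrinsics"]);P=np.atleast_2d(np.asarray(P,float))
    c=P@E[:3,:3].T+E[:3,3]; c=c*[1,-1,-1]
    K=np.array([[p["fx"],0,p["cx"]],[0,p["fy"],p["cy"]],[0,0,1.]])
    return cv2.projectPoints(c,np.zeros(3),np.zeros(3),K,np.array(p["dist_coeffs"],float))[0].reshape(-1,2)
def unproj(p,uv,z):
    K=np.array([[p["fx"],0,p["cx"]],[0,p["fy"],p["cy"]],[0,0,1.]])
    n=cv2.undistortPoints(np.asarray(uv,float).reshape(-1,1,2),K,np.array(p["dist_coeffs"],float)).reshape(-1,2)
    E=np.array(p["extrinsics"]);R=E[:3,:3];C=-R.T@E[:3,3]
    d=np.c_[n[:,0],-n[:,1],-np.ones(len(n))]@R
    return C+d*((z-C[2])/d[:,2])[:,None]
def topquad(p,rect,thr):
    "min-area rect of bright blob in rect, returned in world at z=20"
    g=p["color"].min(2);u,v,w,h=rect
    m=np.zeros(g.shape,np.uint8);a,b,c,d=[int(max(0,t)) for t in (v-h/2-5,v+h/2+5,u-w/2-5,u+w/2+5)]
    m[a:b,c:d]=(g[a:b,c:d]>thr)
    cs=max(cv2.findContours(m,cv2.RETR_EXTERNAL,cv2.CHAIN_APPROX_NONE)[0],key=cv2.contourArea)
    w=unproj(p,cs.reshape(-1,2),20)[:,:2].astype(np.float32)
    return cv2.minAreaRect(w)
E
python3 - <<'E'
from h import *
p=np.load("top0.npy",allow_pickle=True).item()
for r,t in (([292.6,220.5,119,52],150),([466.7,263.8,60,28],150)):
    for thr in (130,160,190): print(thr,topquad(p,r,thr))
im=p["color"][140:260,180:370,::-1]
cv2.imwrite("pics/crop.png",cv2.resize(im,None,fx=4,fy=4,interpolation=cv2.INTER_CUBIC))
E
```

```text
130 ((551.4429931640625, -21.428634643554688), (146.56558227539062, 305.43084716796875), 1.9846338033676147)
160 ((555.5285034179688, -14.840103149414062), (42.315738677978516, 282.6853332519531), 17.628002166748047)
190 ((554.7506103515625, -15.058563232421875), (37.95235061645508, 278.17596435546875), 17.662839889526367)
130 ((464.3928527832031, -417.5242919921875), (83.94277954101562, 164.2740936279297), 2.12707257270813)
160 ((467.9992980957031, -425.07244873046875), (130.5095672607422, 41.29133605957031), 79.2923355102539)
190 ((467.46746826171875, -424.5788269042969), (125.32688903808594, 35.77719497680664), 79.5689926147461)
```

View pics/crop.png

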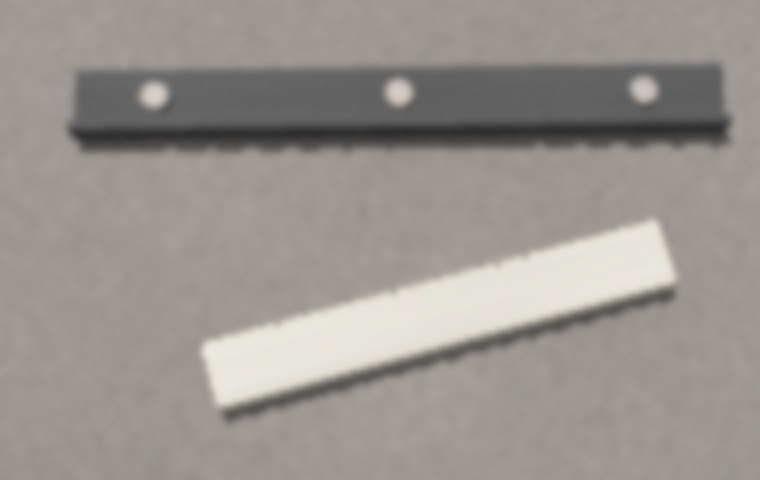

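Run:
```python
from h import *
p=np.load("top0.npy",allow_pickle=True).item()
f=lambda u,v,z:unproj(p,[[180+(u-1.5)/4,140+(v-1.5)/4]],z)[0].round(1)
print("far foot L/R",f(78,72,5),f(722,66,5))
print("face bottom L/R",f(74,138,0),f(726,133,0))
print("face top L/R",f(70,126,25),f(729,119,25))
g=p["color"].mean(2)
for c in (205,240,300,355): print(c,g[150:182,c].round().astype(int))
```

```text
far foot L/R [702.1 212.2   5. ] [ 719.7 -185.3    5. ]
face bottom L/R [660.9 212.2   0. ] [ 677.9 -188.1    0. ]
face top L/R [660.  209.9  25. ] [ 678.  -185.2   25. ]
205 [154 152 152 153 155 154 148 129 110 103 101 100  99  98  98  98  99  98
  99  99  97  89  69  51  51  64  79 101 132 149 154 153]
240 [154 153 152 151 152 151 142 122 107 102 102 102 100 100  99  99 100 100
 100  99  94  79  60  47  56  70  87 114 139 153 155 155]
300 [151 149 147 148 148 140 124 107 100  98  97  96  96  95  96  97  97  96
  97  94  83  64  49  50  62  77 101 130 146 151 151 151]
355 [155 155 157 155 152 138 115 100  97  97  96  94  95  94  93  94  96  96
  95  87  70  54  51  60  77 103 133 149 153 152 150 151]
```

```bash
python3 -m inch '[{"grip":0,"turn":-0.11},{"grip":0,"turn":-0.11},{"grip":0,"turn":-0.11},{"grip":0,"turn":-0.108},{"grip":0,"tx":-20,"tz":-5},{"grip":0,"tx":-35,"tz":-8},{"grip":0,"tx":-35,"tz":-8},{"grip":0,"tx":-35,"tz":-8}]'
python3 -m inch '[{"grip":0,"tx":-35,"tz":-8},{"grip":0,"tx":-35,"tz":-8},{"grip":0,"tx":-35,"tz":-8},{"grip":0,"tx":-35,"tz":-8},{"grip":0,"tx":-35,"tz":-8},{"grip":0,"tx":-35,"tz":-8},{"grip":0,"tx":-35,"tz":-8},{"grip":0,"tx":-35,"tz":-8}]'
```

```text
validation failed for argument at $[0]...
validation failed for argument at $[0]...
```

```bash
python3 -m inch '[{"grip":0,"tx":0,"ty":0,"tz":0,"turn":-0.11},{"grip":0,"tx":0,"ty":0,"tz":0,"turn":-0.11},{"grip":0,"tx":0,"ty":0,"tz":0,"turn":-0.11},{"grip":0,"tx":0,"ty":0,"tz":0,"turn":-0.108},{"grip":0,"tx":-20,"ty":0,"tz":-5,"turn":0},{"grip":0,"tx":-35,"ty":0,"tz":-8,"turn":0},{"grip":0,"tx":-35,"ty":0,"tz":-8,"turn":0}]'
```

```text
time_s: 1.1
tool_pos: [303.7, 579.4, 240.3]
tool_rot: [[-0.044, -0.0, -0.999], [0.999, -0.0, -0.044], [-0.0, -1.0, 0.0]]
ft_force: [0.5, -0.5, -0.2]
width: 0.999
```

```bash
python3 -m inch '[{"grip":0,"tx":-38,"ty":0,"tz":-9,"turn":0},{"grip":0,"tx":-38,"ty":0,"tz":-9,"turn":0},{"grip":0,"tx":-38,"ty":0,"tz":-9,"turn":0},{"grip":0,"tx":-38,"ty":0,"tz":-9,"turn":0},{"grip":0,"tx":-38,"ty":0,"tz":-9,"turn":0},{"grip":0,"tx":-38,"ty":0,"tz":-9,"turn":0},{"grip":0,"tx":-38,"ty":0,"tz":-9,"turn":0},{"grip":0,"tx":-38,"ty":0,"tz":-9,"turn":0}]'
python3 -m inch '[{"grip":0,"tx":-38,"ty":0,"tz":-9,"turn":0},{"grip":0,"tx":-38,"ty":0,"tz":-9,"turn":0},{"grip":0,"tx":-38,"ty":0,"tz":-9,"turn":0},{"grip":0,"tx":-38,"ty":0,"tz":-9,"turn":0},{"grip":0,"tx":-38,"ty":0,"tz":-9,"turn":0},{"grip":0,"tx":-38,"ty":0,"tz":-9,"turn":0},{"grip":0,"tx":-38,"ty":0,"tz":-9,"turn":0},{"grip":0,"tx":0,"ty":0,"tz":0,"turn":0}]'
```

```text
time_s: 1.9
tool_pos: [389.1, 278.2, 240.9]
tool_rot: [[-0.043, 0.001, -0.999], [0.999, 0.0, -0.043], [0.0, -1.0, -0.001]]
ft_force: [1.1, 0.6, 0.0]
width: 1.001
time_s: 2.7
tool_pos: [464.2, 11.7, 240.9]
tool_rot: [[-0.036, 0.001, -0.999], [0.999, -0.002, -0.036], [-0.002, -1.0, -0.001]]
ft_force: [-0.3, 1.4, 0.1]
width: 0.997
```

```bash
python3 -m inch '[{"grip":0,"tx":-30,"ty":0,"tz":-12,"turn":0},{"grip":0,"tx":0,"ty":30,"tz":0,"turn":0},{"grip":0,"tx":0,"ty":30,"tz":0,"turn":0},{"grip":0,"tx":0,"ty":30,"tz":0,"turn":0},{"grip":0,"tx":0,"ty":30,"tz":0,"turn":0},{"grip":0,"tx":0,"ty":30,"tz":0,"turn":0},{"grip":0,"tx":0,"ty":0,"tz":0,"turn":0},{"grip":0,"tx":0,"ty":0,"tz":0,"turn":0}]'
python3 - <<'E'
from station import manip
import cv2,numpy as np
for n in ["top","scene"]:
    p=manip.camera(n);cv2.imwrite(f"pics/{n}1.png",p["color"][:,:,::-1])
print(manip.get_obs()["tool_pos"])
E
```

```text
time_s: 3.5
tool_pos: [476.3, -12.4, 90.8]
tool_rot: [[-0.044, -0.001, -0.999], [0.999, -0.0, -0.044], [0.0, -1.0, 0.001]]
ft_force: [0.9, 0.8, 0.3]
width: 1.001
[477.14413611 -12.58621681  91.92310876]
```

View pics/top1.png

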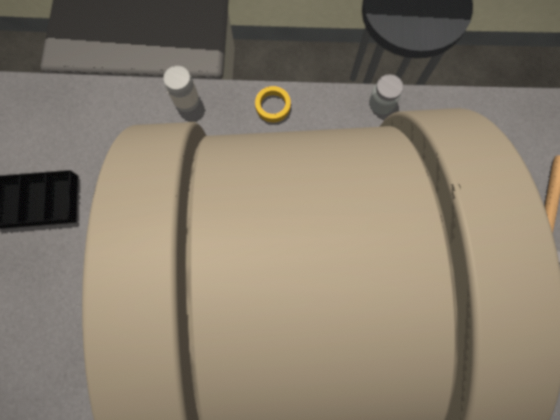

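View pics/scene1.png

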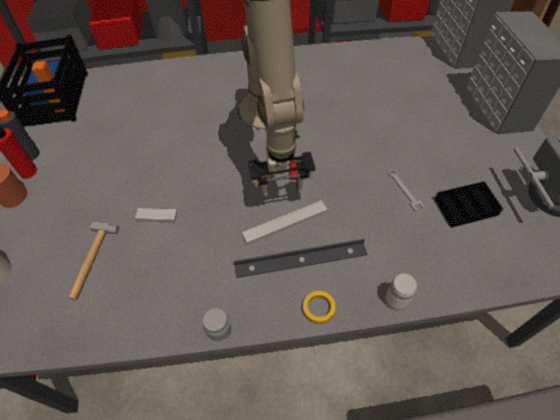

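The arm hides the bar in the top view. In the scene view the gripper is on the robot's side of the bar at (285,175), clear of the screwdriver. I'll lower it and push.

```bash
python3 -m inch '[{"grip":0,"tx":0,"ty":30,"tz":0,"turn":0},{"grip":0,"tx":0,"ty":25,"tz":0,"turn":0},{"grip":0,"tx":0,"ty":7,"tz":0,"turn":0},{"grip":0,"tx":0,"ty":0,"tz":0,"turn":0},{"grip":0,"tx":0,"ty":0,"tz":-10,"turn":0},{"grip":0,"tx":0,"ty":0,"tz":-10,"turn":0}]'
python3 -m inch '[{"grip":0,"tx":0,"ty":0,"tz":-8,"turn":0},{"grip":0,"tx":0,"ty":0,"tz":-8,"turn":0},{"grip":0,"tx":0,"ty":0,"tz":-8,"turn":0},{"grip":0,"tx":0,"ty":0,"tz":-8,"turn":0},{"grip":0,"tx":0,"ty":0,"tz":-8,"turn":0},{"grip":0,"tx":0,"ty":0,"tz":0,"turn":0}]'
python3 - <<'E'
from station import manip
import cv2,numpy as np
for n in ["scene"]:
    p=manip.camera(n);cv2.imwrite(f"pics/{n}2.png",cv2.resize(p["color"][140:300,200:400,::-1],None,fx=4,fy=4,interpolation=cv2.INTER_CUBIC)[:600])
E
```

```text
time_s: 4.2
tool_pos: [498.1, -12.0, 30.0]
tool_rot: [[-0.043, 0.002, -0.999], [0.999, 0.0, -0.043], [0.0, -1.0, -0.002]]
ft_force: [-0.4, -0.8, 1.0]
width: 0.998
time_s: 4.8
tool_pos: [537.4, -10.0, 28.7]
tool_rot: [[-0.043, 0.001, -0.999], [0.999, 0.0, -0.043], [0.0, -1.0, -0.001]]
ft_force: [-0.9, -0.1, 0.6]
width: 1.005
```

View pics/scene2.png

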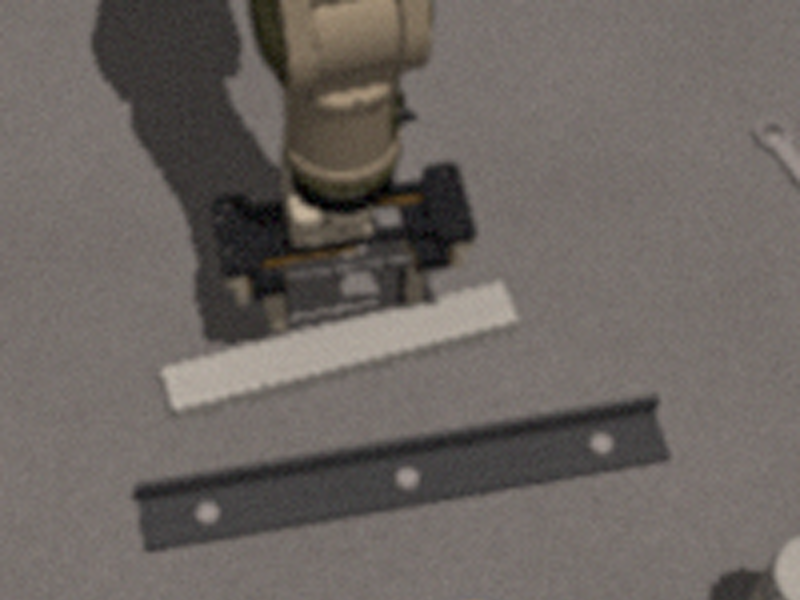

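The scene view shows the bar already turned partway by the left finger, at about (340,345) in the crop. I'll keep pushing.

```bash
python3 -m inch '[{"grip":0,"tx":0,"ty":0,"tz":-8,"turn":0},{"grip":0,"tx":0,"ty":0,"tz":-8,"turn":0},{"grip":0,"tx":0,"ty":0,"tz":-8,"turn":0},{"grip":0,"tx":0,"ty":0,"tz":-8,"turn":0},{"grip":0,"tx":0,"ty":0,"tz":-8,"turn":0},{"grip":0,"tx":0,"ty":0,"tz":-8,"turn":0},{"grip":0,"tx":0,"ty":0,"tz":-6,"turn":0},{"grip":0,"tx":0,"ty":0,"tz":0,"turn":0}]'
python3 - <<'E'
from station import manip
import cv2,numpy as np
for n in ["scene"]:
    p=manip.camera(n);cv2.imwrite(f"pics/{n}3.png",cv2.resize(p["color"][140:290,200:400,::-1],None,fx=4,fy=4,interpolation=cv2.INTER_CUBIC))
E
```

```text
time_s: 5.65
tool_pos: [590.7, -8.3, 28.6]
tool_rot: [[-0.042, -0.0, -0.999], [0.999, -0.0, -0.042], [-0.0, -1.0, 0.0]]
ft_force: [-0.4, -1.0, 1.0]
width: 0.999
```

View pics/scene3.png

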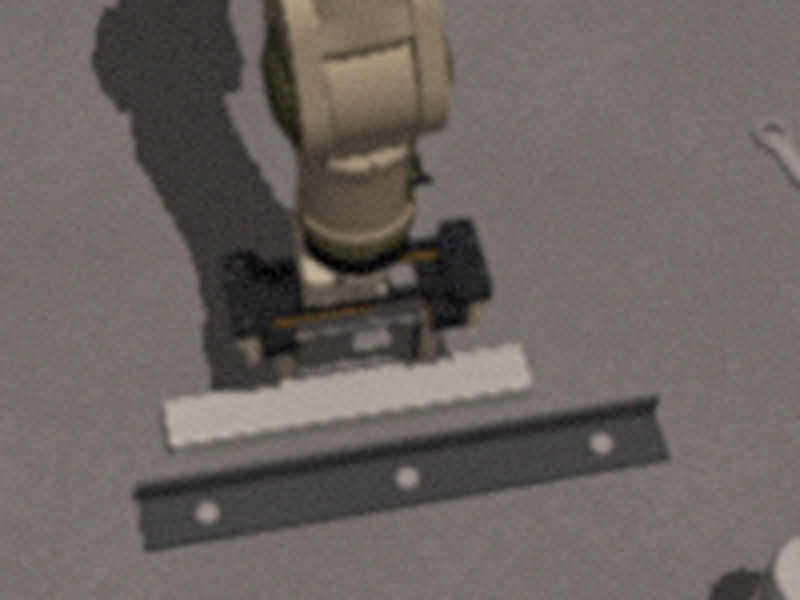

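```bash
python3 -m inch '[{"grip":0,"tx":0,"ty":0,"tz":-6,"turn":0},{"grip":0,"tx":0,"ty":0,"tz":-6,"turn":0},{"grip":0,"tx":0,"ty":0,"tz":-6,"turn":0},{"grip":0,"tx":0,"ty":0,"tz":0,"turn":0}]'
python3 -m inch '[{"grip":0,"tx":0,"ty":0,"tz":-2,"turn":0},{"grip":0,"tx":0,"ty":0,"tz":0,"turn":0}]'
python3 -m inch '[{"grip":0,"tx":0,"ty":0,"tz":-2,"turn":0},{"grip":0,"tx":0,"ty":0,"tz":0,"turn":0}]'
python3 - <<'E'
from station import manip
import cv2,numpy as np
for n in ["scene"]:
    p=manip.camera(n);cv2.imwrite(f"pics/{n}4.png",cv2.resize(p["color"][140:290,200:400,::-1],None,fx=4,fy=4,interpolation=cv2.INTER_CUBIC))
E
```

```text
time_s: 6.1
tool_pos: [609.6, -7.1, 28.6]
tool_rot: [[-0.043, 0.002, -0.999], [0.999, 0.0, -0.043], [0.0, -1.0, -0.002]]
ft_force: [-0.3, 1.1, -0.7]
width: 1.002
time_s: 6.3
tool_pos: [609.8, -7.1, 28.6]
tool_rot: [[-0.043, -0.001, -0.999], [0.999, -0.0, -0.043], [-0.0, -1.0, 0.001]]
ft_force: [-4.9, -0.4, 2.5]
width: 1.001
time_s: 6.5
tool_pos: [611.7, -7.0, 28.6]
tool_rot: [[-0.043, -0.001, -0.999], [0.999, -0.0, -0.043], [-0.0, -1.0, 0.001]]
ft_force: [-5.8, -0.2, 3.1]
width: 0.997
```

View pics/scene4.png

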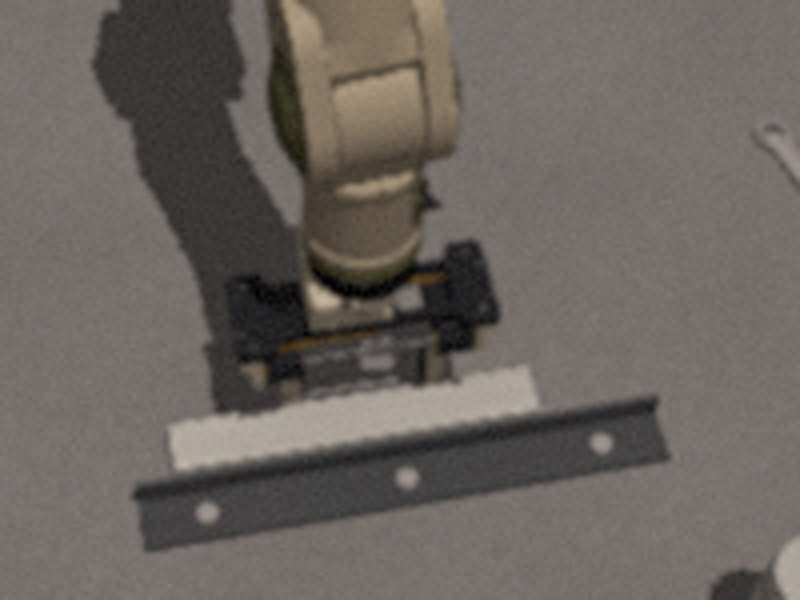

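```bash
for i in 1; do python3 -m inch '[{"grip":0,"tx":0,"ty":0,"tz":-3,"turn":0},{"grip":0,"tx":0,"ty":0,"tz":0,"turn":0}]'; done
python3 -m inch '[{"grip":0,"tx":0,"ty":0,"tz":-2,"turn":0},{"grip":0,"tx":0,"ty":0,"tz":0,"turn":0}]'
```

```text
time_s: 6.75
tool_pos: [615.6, -6.8, 28.6]
tool_rot: [[-0.043, 0.0, -0.999], [0.999, 0.0, -0.043], [0.0, -1.0, -0.0]]
ft_force: [-3.7, -0.5, 1.7]
width: 0.999
time_s: 6.95
tool_pos: [617.2, -6.8, 28.6]
tool_rot: [[-0.043, -0.0, -0.999], [0.999, -0.0, -0.043], [-0.0, -1.0, 0.0]]
ft_force: [-3.9, -0.3, 1.9]
width: 1.002
```

Only friction so far (about 4 N), with no contact rise yet. I'll continue in small steps.

```bash
python3 -m inch '[{"grip":0,"tx":0,"ty":0,"tz":-2,"turn":0},{"grip":0,"tx":0,"ty":0,"tz":0,"turn":0}]'|grep -E "pos|force"
python3 -m inch '[{"grip":0,"tx":0,"ty":0,"tz":-2,"turn":0},{"grip":0,"tx":0,"ty":0,"tz":0,"turn":0}]'|grep -E "pos|force"
```

```text
tool_pos: [619.4, -6.7, 28.6]
ft_force: [-3.8, -0.1, 2.1]
tool_pos: [619.5, -6.7, 28.6]
ft_force: [-8.8, -0.8, 6.9]
```

```bash
python3 -m inch '[{"grip":0,"tx":0,"ty":0,"tz":-1,"turn":0},{"grip":0,"tx":0,"ty":0,"tz":0,"turn":0}]'|grep -E "pos|force"
python3 -m inch '[{"grip":0,"tx":0,"ty":0,"tz":-1,"turn":0},{"grip":0,"tx":0,"ty":0,"tz":0,"turn":0}]'|grep -E "pos|force"
```

```text
tool_pos: [619.5, -6.7, 28.6]
ft_force: [-11.3, -0.9, 8.1]
tool_pos: [619.7, -6.8, 28.6]
ft_force: [-13.6, -1.9, 11.2]
```

The force now climbs and the tool has stopped at x = 619.6, which is where I expected the bar to sit flush. I'll back off, lift and check from the top.

```bash
python3 -m inch '[{"grip":0,"tx":0,"ty":0,"tz":8,"turn":0},{"grip":0,"tx":0,"ty":0,"tz":20,"turn":0},{"grip":0,"tx":0,"ty":0,"tz":20,"turn":0},{"grip":0,"tx":0,"ty":-35,"tz":10,"turn":0},{"grip":0,"tx":0,"ty":-40,"tz":0,"turn":0},{"grip":0,"tx":0,"ty":-40,"tz":0,"turn":0},{"grip":0,"tx":0,"ty":-40,"tz":0,"turn":0},{"grip":0,"tx":0,"ty":-40,"tz":0,"turn":0}]'
python3 -m inch '[{"grip":0,"tx":30,"ty":0,"tz":6,"turn":0},{"grip":0,"tx":36,"ty":0,"tz":9,"turn":0},{"grip":0,"tx":38,"ty":0,"tz":9,"turn":0},{"grip":0,"tx":38,"ty":0,"tz":9,"turn":0},{"grip":0,"tx":38,"ty":0,"tz":9,"turn":0},{"grip":0,"tx":38,"ty":0,"tz":9,"turn":0},{"grip":0,"tx":38,"ty":0,"tz":9,"turn":0},{"grip":0,"tx":38,"ty":0,"tz":9,"turn":0}]'
python3 -m inch '[{"grip":0,"tx":38,"ty":0,"tz":9,"turn":0},{"grip":0,"tx":38,"ty":0,"tz":9,"turn":0},{"grip":0,"tx":38,"ty":0,"tz":9,"turn":0},{"grip":0,"tx":38,"ty":0,"tz":9,"turn":0},{"grip":0,"tx":38,"ty":0,"tz":9,"turn":0},{"grip":0,"tx":20,"ty":0,"tz":9,"turn":0},{"grip":0,"tx":0,"ty":0,"tz":0,"turn":0},{"grip":0,"tx":0,"ty":0,"tz":0,"turn":0}]'
python3 - <<'E'
from station import manip
from h import *
for n in ["top","scene"]:
    p=manip.camera(n);np.save(f"{n}5.npy",p,allow_pickle=True)
    q=p["color"][100:250,160:360] if n=="top" else p["color"][150:300,200:400]
    if n=="top": q=p["color"][120:270,180:380]
    cv2.imwrite(f"pics/{n}5.png",cv2.resize(q[:,:,::-1],None,fx=4,fy=4,interpolation=cv2.INTER_CUBIC))
    for k in ["bar_mid","offcut_mid"]:
        r=manip.find_in(k,p)[:1];print(k,r)
        if n=="top" and r: print(topquad(p,r[0]["rect"],170))
E
```

```text
time_s: 8.55
tool_pos: [566.6, -8.9, 225.9]
tool_rot: [[-0.043, 0.004, -0.999], [0.999, 0.0, -0.043], [0.0, -1.0, -0.004]]
ft_force: [0.5, -0.0, 0.0]
width: 0.998
time_s: 9.35
tool_pos: [484.4, 284.1, 224.2]
tool_rot: [[-0.043, 0.003, -0.999], [0.999, 0.002, -0.043], [0.002, -1.0, -0.003]]
ft_force: [1.0, 0.3, 0.4]
width: 0.998
time_s: 10.15
tool_pos: [421.1, 489.6, 223.6]
tool_rot: [[-0.044, 0.001, -0.999], [0.999, 0.001, -0.044], [0.001, -1.0, -0.001]]
ft_force: [0.8, -0.2, -0.1]
width: 0.999
bar_mid [{'rect': [293.6, 179.9, 117.5, 22.8], 'score': 0.85}]
((648.5374755859375, -17.11517333984375), (37.82298278808594, 280.85003662109375), 1.987249493598938)
offcut_mid [{'rect': [468.3, 263.6, 57.4, 30.9], 'score': 0.57}]
((467.6920166015625, -425.3540344238281), (129.00698852539062, 39.58409118652344), 79.45550537109375)
bar_mid [{'rect': [289.2, 246.1, 89.7, 22.8], 'score': 0.97}]
offcut_mid [{'rect': [157.4, 214.4, 41.1, 16.5], 'score': 0.79}]
```

View pics/top5.png

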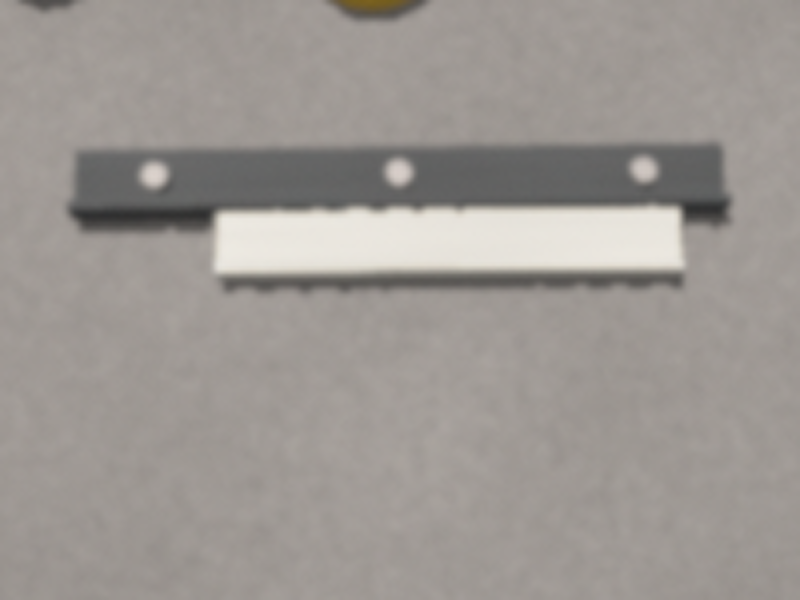

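View pics/scene5.png

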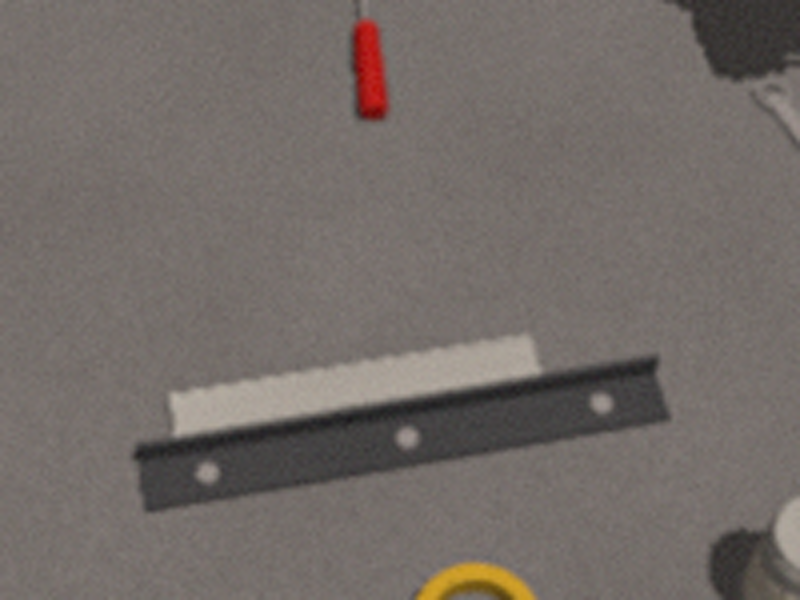

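Both views show the bar flush along the fence: in the top crop it spans columns 215–683 against fence columns 70–728, with no visible gap. In the fence frame it is at x ≈ -20 mm and y ≈ -29 mm, with an angle error of about 0.5°. The offcut hasn't moved.

```bash
python3 -c "
from station import manip
print(manip.get_obs()['dq'].__repr__()); print(manip.close_job())"
```

```text
array([-0.00575514,  0.0019935 , -0.00625774, -0.00379065, -0.0023978 ,
        0.00262668, -0.00247894])
the job is handed in; nothing more can be done
None
```

I slid the long bar along the bench until it lay flush against the fence, then handed the job in at about 10 s. The bar was pushed with both open fingers. The left finger turned it square first, then both pushed it home until the force rose to about 14 N along the push direction.

My last camera checks, all within the limits:
- **Bar position:** its centre is about 20 mm in front of the face, which is flush, and about 29 mm off the fence's middle along its length (limit 70 mm).
- **Bar angle:** parallel to the fence to within about 0.5°.
- **Offcut:** it has not moved measurably (under 1 mm).
- **Arm:** it was clear of everything and at rest.

No final check failed or disagreed. My first move command was refused because rows must carry every field, so it moved nothing. I measured the bar's final position from the top picture only; the scene picture agreed by eye.

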